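# Fit the kiln controller's programme module and start the firing

### The job

Plug the orange programme module into the recess in the sloping face of the kiln controller and press it fully home, so that its orange body sits flush with the face. Only then press the yellow key right down and let it up, and after it the green key in the same way, one at a time. Leave the module in place, and do not disturb the blue module, the cup or the jar.

Things in the scene. Friction and masses are not known exactly. Their poses are not given: they have to be found in the camera images.
- orange_module: Orange plug-in module lying on the bench, to be fitted (90 g). Body 64 (x) x 44 (y) x 22 (z) mm with a black grip rib standing centred on top: 44 (x) x 14 (y) mm and 28 mm tall, so 50 mm in all. Origin: centre of the underside; z up out of the rib. It fits either way round (half turn about z).
- blue_module: Spare blue module of the same shape and size, same origin. Leave it alone.
- console: Kiln controller fixed to the bench: grey wedge, about 180 mm deep and 190 mm wide, low edge (23 to 40 mm high) towards its own -x and high edge (135 mm) towards its +x. Origin: centre of its underside on the bench. Its flat face, 190 x 190 mm, slopes at 30 degrees to the bench and looks up and towards its -x.
- socket (a point): Centre of the recess floor in the sloping face. z: straight out of the face (30 degrees from vertical); x: up the slope; y: level across it. Recess 68 (x) x 48 (y) mm, 22 mm deep: the face lies at z = 22 mm; mouth chamfer 2 mm. Steel catches sprung from both y walls grip the module from 6 mm deep on: it must be pushed in, 5 to 15 N.
- yellow_key_top (a point): Centre of the top of the round yellow key, 28 mm across, on the lower left part of the face as seen from its low edge. Axes as socket: pressed along -z. Up, its top is 22 mm above the face and 10 mm above its black collar (44 mm across). The point moves with the key.
- green_key_top (a point): Centre of the top of the round green key, same size and direction, 90 mm to the right (-y of the face) of the yellow one.
- yellow_key (a joint): Travel of the yellow key: 0 m up, 0.006 m fully down (about 4 N); springs back.
- green_key (a joint): Travel of the green key: 0 m up, 0.006 m fully down (about 4 N); springs back.
- cup: Terracotta cup, 76 mm across, 80 mm tall; origin at the centre of its underside. Leave it alone.
- jar: Glaze jar with a white cap, 60 mm across, 90 mm tall; origin at the centre of its underside. Leave it alone.
There are look-alikes about, which are no part of the job. Of the things that look like the orange_module, take the one that is farthest from the robot's base at the start.

How it is judged:
By the outcome, as a careful person would: the job done as asked, in the order asked, and still so for the second after the job is handed in, with the robot touching nothing.
It also fails if it takes over 51 s, if anything falls off the work surface, if the arm or the gripper's body presses on something with over 40 N, if the wrist force passes 120 N, or if a joint passes its speed limit or range.

### The arm

A 6-joint arm with a two-finger parallel gripper is mounted at the origin on the work surface. World frame = base frame: x ahead of the robot, y to its left, z up, the work surface at z = 0. Lengths are in mm, angles in rad, forces in N, time in s.
With the tool pointing down it reaches from about 325 to 875 mm from the base axis. Payload 4.4 kg.
Tool frame: the origin (TCP) lies at the very end of the fingers, on their centre line; the grasp point (between the pads) lies arm.grip_depth behind it (arm.grip_depth is the distance from the TCP to the grasp point, in mm); z points along the fingers, y is the line along which they close (so a half turn about z gives the same grasp; the last joint's range is limited). The gripper opens to 85 mm and grips with 20 to 120 N. Pads are 22 mm wide; open, the fingers measure 114 mm over their backs; the gripper's body (76 mm by 85 mm) begins 54 mm behind the grasp point. The pads swing forward as they close: fully open they stand 13 mm farther back than shut.
Start: joints at [-1.387, 0.207, 1.542, -0, 1.393, -0.15], TCP at [188.921, -543.08, 231.282] pointing down, gripper open.
Joint ranges: [-2.73, 2.73], [-0.86, 2.22], [0.23, 2.46], [-1.11, 4.25], [0.08, 2.63], [-2.82, 2.82]. Speed limits (rad/s): [2.79, 2.79, 3.14, 3.14, 3.14, 3.14].

### API

Orientations are given as a unit quaternion [x, y, z, w].
In Python, from plant import sensors, cams, job, look_for, arm gives the robot as it stands.
- The arm moves only by the tool drive_tool, never from a script. Its argument "deltas" is a list of rows, each a list of 3 entries, a list of its own where there are three numbers: the finger opening in mm, from 0 to 85.4, then the shift along the tool's x, y, z in mm, then the turn, a rotation vector about the tool's x, y, z in degrees. A call has 1 to 8 rows; each row shifts and turns the commanded pose from where the row before left it, along the tool's axes as they then stand; what a row does not reach is not made up. A row lasts 1/8 s, in which the tool goes at most 62.5 mm and 10.7 degrees, less where a joint would pass 70% of its speed; a pose out of reach is approached as far as the arm can. A call is refused whole if a number of a shift passes 62.5 or a number of a turn 10.7, either way. A call with a gripper value outside its range is refused whole. The fingers move at their own pace and stop on an object; "grip_force" is the grip in N (left out, the last holds). Time passes only in rows, so rows that do not move let the fingers close. It gives the time, the measured TCP pose, the force, the opening and the grip force at its end, in the units of the state.
- sensors.get_state(): the state, without advancing time (a new reading comes with each control period).
- cams.get_image(name): name is "scene" or "top" or "wrist"; returns a dict with "pixels" (400x640x3 uint8, blue, green, red), "fov_y" (degrees; the focal length in pixels is half the picture's height over the tangent of half this angle, whatever the lens; pixels are square), "cx", "cy" (the principal point, pixels), "eye" and "attitude" of the camera in the world; the wrist camera has in their place "T_tool_cam" (4x4, takes a point from camera to tool coordinates, whose origin is the TCP and whose axes are the flange's). Camera axes: x right, y down, z forward; pixel columns grow to the right and rows downward; lengths in mm; the calibration is good to about 2 mm. A picture is of the moment at which its call begins: read the wrist's pose just before it. There is no depth.
- job.job_done(): hands the job in; it is judged then, once.
Trained networks look in a picture, given as the dict that the camera call returned (one of the last four; its "shot" number tells which), for a name from the list of things; names that differ only in an ending like _2 or _b are one class to them, and where a whole thing is asked for, a point or a joint stands for the part that bears it (a point fixed in the world has none). Each returns a list of dicts, best first, with "score" (0 to 1); they miss things now and then, are a little off and sometimes report something else, mostly with a low value. They report only what shows in the picture. A call takes as long as a camera call. They do not tell look-alikes from the thing itself.
- look_for(thing, picture): "xyz" ([x, y, z] in mm, in the coordinates of the camera as it stood for that picture, good to about 4 mm: the middle of the surface that is visible of it).
The state is a dict: "time_s": time; "q": joint angles; "joint_vel": joint speeds; "effort": joint torques, N m; "tcp_pos": TCP position; "tool_rot": TCP orientation; "force": force on the tool from outside, world axes, zero at the start; "wrist_torque": the same for the moment, N m; "gripper_width": opening from 0.0 (shut) to 1.0 (fully open); "gripper_force": force on a finger pad.
Only numpy, scipy, OpenCV 4.12 (cv2) and the standard library are available. Lean on these libraries where they do the work, as an engineer would, in place of code of your own. Each camera call takes 0.05 s, during which the arm holds its last target. There are 200 camera calls.

## Working session

There is one attempt and no reset: what is moved stays moved. The work goes in short steps, Python scripts to look and compute and a tool call to move; the robot and the scene stay as the last step left them, time stands still between calls to the robot, and variables do not carry over. Pictures are saved under pics/ and viewed, at most 12 in all, crops included, and the job is handed in when it is done.

Besides the shell and the picture viewer there is one more tool, called after "Request:" as name(argument=value, ...) on one line, values as JSON. drive_tool: Moves the arm, as the interface text tells. Its arguments: {"type":"object","properties":{"deltas":{"type":"array"},"grip_force":{"type":"number"}},"required":["deltas"]}

```bash
mkdir -p pics; ls; cat > h.py <<'E'
import numpy as np, cv2
from scipy.spatial.transform import Rotation as R
from plant import sensors, cams, job, look_for, arm
def cam(name):
    s=sensors.get_state(); p=cams.get_image(name)
    if 'T_tool_cam' in p:
        T=np.eye(4);T[:3,:3]=R.from_quat(s['tool_rot']).as_matrix();T[:3,3]=s['tcp_pos'];T=T@np.array(p['T_tool_cam'])
    else:
        T=np.eye(4);a=np.array(p['attitude'],float)
        T[:3,:3]=R.from_quat(a).as_matrix() if a.size==4 else a.reshape(3,3)
        T[:3,3]=p['eye']
    f=200/np.tan(np.radians(p['fov_y'])/2)
    return p,T,f
def find(p,T,f,names):
    for n in names:
        for d in look_for(n,p)[:4]:
            c=np.array(d['xyz']); w=T[:3,:3]@c+T[:3,3]
            print(n,round(d['score'],2),'w',w.round(0),'px',(p['cx']+f*c[0]/c[2]).round(),(p['cy']+f*c[1]/c[2]).round())
def ray(p,T,f,u,v,z):
    d=T[:3,:3]@np.array([(u-p['cx'])/f,(v-p['cy'])/f,1]); return T[:3,3]+d*(z-T[2,3])/d[2]
def proj(p,T,f,w):
    c=T[:3,:3].T@(np.array(w)-T[:3,3]); return p['cx']+f*c[0]/c[2],p['cy']+f*c[1]/c[2]
E
python3 - <<'E'
from h import *
print(sensors.get_state(), arm.grip_depth)
names=['orange_module','blue_module','console','socket','yellow_key_top','green_key_top','cup','jar']
for n in ('scene','top'):
    c=cam(n);print(n,c[1].round(3).tolist(),c[2],c[0]['cx'],c[0]['cy'],c[0]['shot']); find(*c,names); cv2.imwrite(f'pics/{n}.png',c[0]['pixels'])
E
```

```text
pics
{'time_s': 0.0, 'q': array([-1.38648079e+00,  2.07437477e-01,  1.54297072e+00, -7.48698536e-06,
        1.39348702e+00, -1.50485815e-01]), 'joint_vel': array([ 8.84817256e-04, -2.33954505e-05,  2.80608580e-05, -1.17149506e-03,
        1.69014430e-04,  1.70375015e-04]), 'effort': array([ 1.47511892e-04, -3.83037472e+01, -2.91593099e+01, -1.79409290e-04,
        1.05723625e-02,  1.14332829e-05]), 'tcp_pos': array([ 188.78822328, -542.31916373,  230.10787963]), 'tool_rot': array([ 9.86020432e-01,  1.66620471e-01, -2.31563896e-05, -1.15105687e-03]), 'force': array([-0.68113136, -0.23085544, -0.64461641]), 'wrist_torque': array([ 0.02326986,  0.04251874, -0.00951113]), 'gripper_force': 0.0, 'gripper_width': 1.0011706291371416} 18.700000000000003
scene [[-0.029, 0.587, -0.809, 1314.924], [1.0, 0.026, -0.017, 99.77], [0.011, -0.81, -0.587, 639.057], [0.0, 0.0, 0.0, 1.0]] 424.0161254244767 323.6288620597171 192.46594825300798 1
orange_module 0.78 w [ 383. -170.   24.] px 230.0 171.0
orange_module 0.63 w [ 499. -213.   22.] px 202.0 198.0
orange_module 0.6 w [ 300. -254.   22.] px 206.0 
[... 487 characters left out ...]
1.0, -0.018, 0.008, 60.17], [-0.004, -0.215, -0.977, 1054.263], [0.0, 0.0, 0.0, 1.0]] 387.4150166065553 318.4634766160728 199.08039260651296 2
orange_module 0.93 w [ 285. -251.   18.] px 440.0 291.0
orange_module 0.84 w [ 364. -164.   26.] px 406.0 260.0
orange_module 0.8 w [ 473. -209.   19.] px 421.0 219.0
blue_module 0.93 w [ 595. -268.   17.] px 441.0 176.0
console 0.91 w [577. 179.  79.] px 277.0 174.0
socket 0.73 w [576. 180.  86.] px 276.0 173.0
socket 0.4 w [ 594. -270.   18.] px 441.0 176.0
yellow_key_top 0.63 w [503. 205.  81.] px 265.0 201.0
green_key_top 0.64 w [532. 119.  81.] px 299.0 190.0
cup 0.84 w [ 744. -176.   47.] px 408.0 121.0
jar 0.77 w [650. 410.  83.] px 191.0 145.0
```

View pics/top.png

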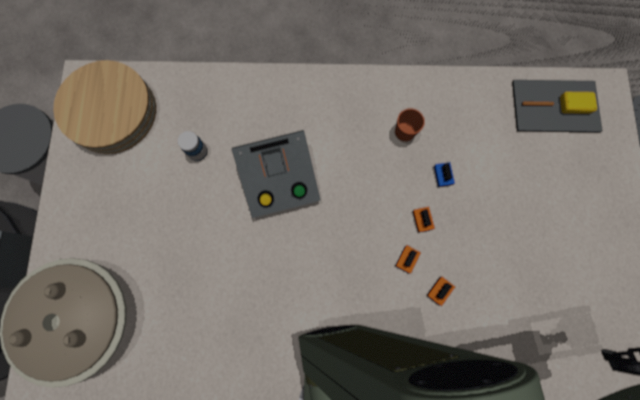

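View pics/scene.png

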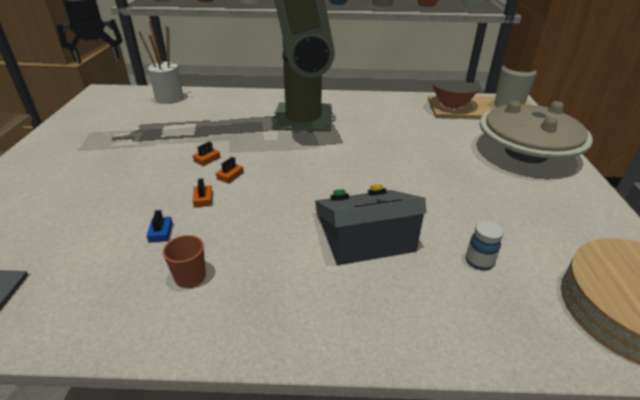

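Three orange look-alikes in the top picture: (440,291), (406,260) and (421,219), about 380, 399 and 517 mm from the base. The one at (421,219), nearest the blue module (441,176), is the farthest, so that is the one meant. In the scene picture they are at (206,155), (230,171) and (202,198). The two cameras differ by about 20 mm in x, so I'll refine with the wrist camera.

Request:
drive_tool(deltas=[[85, [46, -27, 0], [0, 0, 0]], [85, [46, -27, 0], [0, 0, 0]], [85, [46, -27, 0], [0, 0, 0]], [85, [46, -27, 0], [0, 0, 0]], [85, [46, -27, 0], [0, 0, 0]], [85, [46, -27, 0], [0, 0, 0]], [85, [46, -27, 0], [0, 0, 0]], [85, [40, -24, 0], [0, 0, 0]]])

```text
time_s: 1.9
tcp_pos: [462.0, -221.4, 231.6]
tool_rot: [0.986, 0.167, 0.0, 0.0]
force: [-0.6, -0.6, 0.5]
gripper_width: 0.997
gripper_force: 0.0
```

```bash
python3 - <<'E'
from h import *
s=sensors.get_state();print(s['tcp_pos'],s['tool_rot'])
c=cam('wrist');print(c[0]['T_tool_cam'],c[2],c[0]['cx'],c[0]['cy']); find(*c,['orange_module','blue_module']); cv2.imwrite(f'pics/w1.png',c[0]['pixels'])
E
```

```text
[ 461.97816055 -221.37555624  231.56770125] [9.85965563e-01 1.66948324e-01 3.09273668e-04 2.65617577e-04]
[[-1.45126748e-03 -9.54669564e-01 -2.97664102e-01  7.64466826e+01]
 [ 9.99998938e-01 -1.42599778e-03 -3.02049387e-04  7.53081030e-01]
 [-1.36110992e-04 -2.97664224e-01  9.54670619e-01 -1.43241799e+02]
 [ 0.00000000e+00  0.00000000e+00  0.00000000e+00  1.00000000e+00]] 308.0986658616612 315.6573435355968 201.1254457959924
orange_module 0.68 w [ 481. -216.   22.] px 316.0 157.0
orange_module 0.6 w [ 295. -253.   24.] px 296.0 299.0
orange_module 0.57 w [ 374. -178.   23.] px 258.0 229.0
blue_module 0.77 w [ 594. -271.   20.] px 399.0 74.0
```

View pics/w1.png

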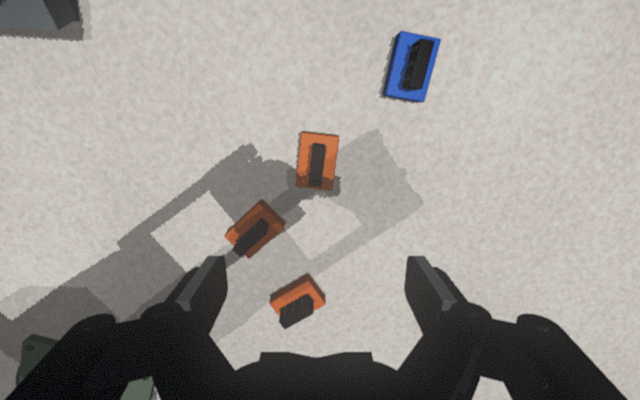

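The wrist picture shows the chosen orange module at (317,160), the other two orange ones at (255,230) and (297,300), and blue at (410,65). I'll measure the chosen one and save an enlarged crop.

```bash
cat >> h.py <<'E'
def orange(p,box,blue=False):
    im=p['pixels'][box[1]:box[3],box[0]:box[2]]; h=cv2.cvtColor(im,cv2.COLOR_BGR2HSV)
    m=((h[...,0]<18)&(h[...,1]>140)&(h[...,2]>50)).astype(np.uint8)
    m=cv2.morphologyEx(m,cv2.MORPH_CLOSE,np.ones((3,3)))
    cs,_=cv2.findContours(m,cv2.RETR_EXTERNAL,cv2.CHAIN_APPROX_NONE)
    k=max(cs,key=cv2.contourArea)[:,0]+np.array(box[:2]); return k
E
python3 - <<'E'
from h import *
c=cam('wrist');p,T,f=c
k=orange(p,(280,115,355,205))
w=np.array([ray(*c,u,v,22)[:2] for u,v in k],np.float32)
r=cv2.minAreaRect(w);print(r,cv2.boxPoints(r).round(0).tolist())
wk=np.array([proj(*c,(*q,22)) for q in cv2.boxPoints(r)])
im=p['pixels'][100:220,240:400].copy(); im=cv2.resize(im,None,fx=5,fy=5,interpolation=cv2.INTER_CUBIC)
cv2.polylines(im,[((wk-[240,100])*5).astype(np.int32)],True,(0,255,0))
cv2.imwrite('pics/c1.png',im)
E
```

```text
((481.185302734375, -217.27114868164062), (52.81983184814453, 41.95309829711914), 12.765376091003418) [[451.0, -203.0], [460.0, -244.0], [512.0, -232.0], [502.0, -191.0]]
```

View pics/c1.png

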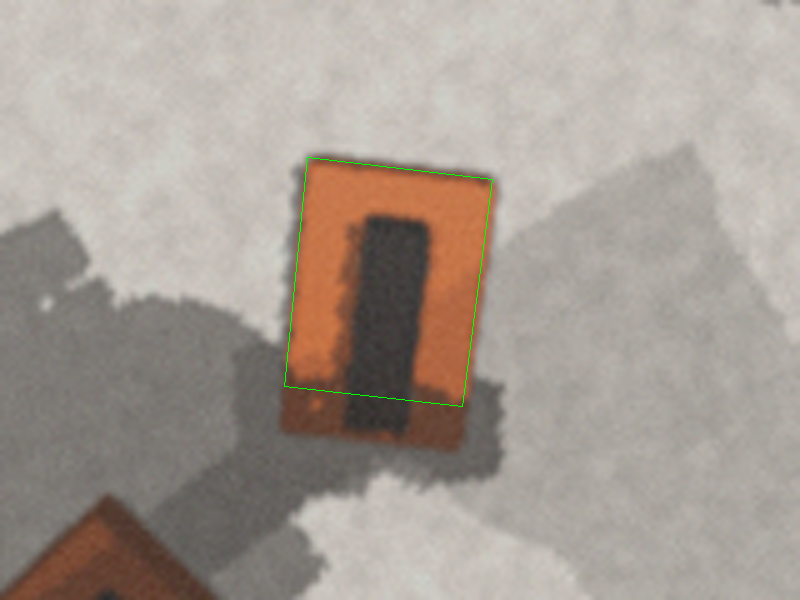

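The crop confirms the chosen one. The lower 9 px of its body lies in shadow and was cut off by the fit. The corrected length is about 63 mm, with the centre at about (475.5, -218.5) and yaw 12.8°.

Request:
drive_tool(deltas=[[45, [13.7, 1.7, 0], [0, 0, 6.4]], [45, [0, 0, 45], [0, 0, 0]], [45, [0, 0, 50], [0, 0, 0]], [45, [0, 0, 35], [0, 0, 0]], [45, [0, 0, 0], [0, 0, 0]]])

```text
time_s: 2.72
tcp_pos: [471.0, -219.6, 98.2]
tool_rot: [0.994, 0.11, -0.003, -0.002]
force: [0.3, 1.5, -0.2]
gripper_width: 0.53
gripper_force: 0.0
```

```bash
python3 - <<'E'
from h import *
s=sensors.get_state();print(s['tcp_pos'],R.from_quat(s['tool_rot']).as_matrix().round(3).tolist())
c=cam('wrist');p,T,f=c
# expected corners
a=np.radians(12.8);ex=np.array([np.cos(a),np.sin(a)]);ey=np.array([-ex[1],ex[0]]);o=np.array([475.5,-218.5])
im=p['pixels'].copy()
for hx,hy,z,col in((32,22,22,(0,255,0)),(22,7,50,(255,255,0))):
    P=[proj(*c,(*(o+sx*hx*ex+sy*hy*ey),z)) for sx,sy in((1,1),(1,-1),(-1,-1),(-1,1))]
    cv2.polylines(im,[np.array(P).round().astype(np.int32)],True,col)
cv2.imwrite('pics/w2.png',im)
E
```

```text
[ 470.96383802 -219.6056218    98.15932113] [[0.976, 0.219, -0.007], [0.219, -0.976, 0.004], [-0.006, -0.006, -1.0]]
```

View pics/w2.png

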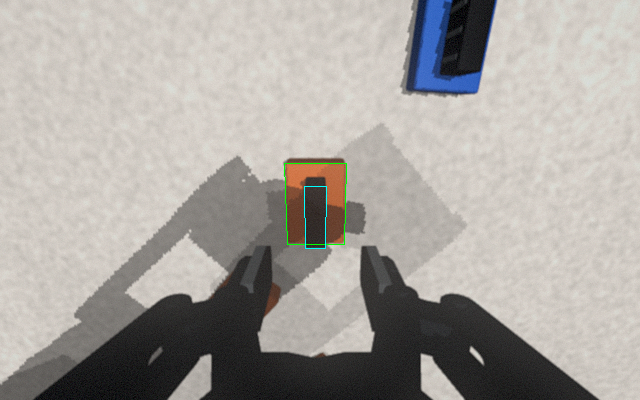

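The predicted outlines match the module at (316,200). It may sit about 2 mm further out in x. I'll descend and grip.

Request:
drive_tool(deltas=[[45, [6.5, 0, 20], [0, 0, 0]], [45, [0, 0, 30], [0, 0, 0]], [45, [0, 0, 21], [0, 0, 0]], [45, [0, 0, 0], [0, 0, 0]], [0, [0, 0, 0], [0, 0, 0]], [0, [0, 0, 0], [0, 0, 0]], [0, [0, 0, 0], [0, 0, 0]], [0, [0, 0, 0], [0, 0, 0]]], grip_force=80)

```text
time_s: 3.78
tcp_pos: [482.3, -219.9, 32.6]
tool_rot: [0.994, 0.111, 0.002, 0.002]
force: [-0.8, 0.4, 6.1]
gripper_width: 0.142
gripper_force: 81.6
```

TCP z is 32.6, so the grip is shallow. I'll reopen, go lower and regrip.

Request:
drive_tool(deltas=[[40, [0, 0, 0], [0, 0, 0]], [40, [0, 0, 0], [0, 0, 0]], [40, [-4, 0, 5], [0, 0, 0]], [40, [0, 0, 0], [0, 0, 0]]])

```text
time_s: 4.28
tcp_pos: [475.7, -219.0, 24.4]
tool_rot: [0.994, 0.111, -0.001, -0.001]
force: [0.3, 0.4, 0.2]
gripper_width: 0.466
gripper_force: 0.0
```

Request:
drive_tool(deltas=[[16, [1, 0, -1.5], [0, 0, 0]], [0, [0, 0, 0], [0, 0, 0]], [0, [0, 0, 0], [0, 0, 0]], [0, [0, 0, 0], [0, 0, 0]]])

```text
time_s: 4.78
tcp_pos: [478.2, -219.6, 27.1]
tool_rot: [0.994, 0.111, 0.0, 0.0]
force: [0.9, -0.8, 0.8]
gripper_width: 0.144
gripper_force: 78.1
```

Firm grip, 27 mm above the underside. I'll lift and go to the console.

Request:
drive_tool(deltas=[[0, [0, 0, -30], [0, 0, 0]], [0, [0, 0, -50], [0, 0, 0]], [0, [0, 0, -55], [0, 0, 0]], [0, [0, 0, -55], [0, 0, 0]], [0, [0, 0, -55], [0, 0, 0]], [0, [13, -35, -10], [0, 0, 0]], [0, [13, -45, 0], [0, 0, 0]], [0, [13, -45, 0], [0, 0, 0]]], grip_force=110)

```text
time_s: 5.78
tcp_pos: [487.7, -87.5, 281.6]
tool_rot: [0.994, 0.111, -0.0, -0.0]
force: [1.6, 0.5, -2.0]
gripper_width: 0.137
gripper_force: 107.7
```

Request:
drive_tool(deltas=[[0, [13, -45, 0], [0, 0, 0]], [0, [13, -45, 0], [0, 0, 0]], [0, [13, -45, 0], [0, 0, 0]], [0, [13, -45, 0], [0, 0, 0]], [0, [13, -40, 0], [0, 0, 0]], [0, [13, -25, 0], [0, 0, 0]], [0, [0, 0, 0], [0, 0, 0]]])

```text
time_s: 6.65
tcp_pos: [509.4, 169.0, 281.0]
tool_rot: [0.994, 0.113, -0.001, -0.0]
force: [-0.2, -0.1, -1.3]
gripper_width: 0.139
gripper_force: 107.8
```

```bash
python3 - <<'E'
from h import *
s=sensors.get_state();print(s['tcp_pos'],R.from_quat(s['tool_rot']).as_matrix().round(3).tolist(),s['q'],s['force'],s['gripper_width'])
c=cam('wrist'); find(*c,['socket','yellow_key_top','green_key_top','console','orange_module']); cv2.imwrite(f'pics/w3.png',c[0]['pixels'])
E
```

```text
[509.41067871 169.03206162 281.02056881] [[0.974, 0.224, -0.002], [0.224, -0.974, -0.0], [-0.002, -0.0, -1.0]] [1.58971046e-01 9.06541865e-02 1.57052861e+00 1.89977748e-04
 1.48203156e+00 1.50338062e+00] [-0.15762668 -0.06954549 -1.30294456] 0.1390224709654255
socket 0.94 w [599. 180.  98.] px 324.0 91.0
yellow_key_top 0.9 w [510. 205.  80.] px 284.0 168.0
green_key_top 0.93 w [535. 122.  78.] px 361.0 162.0
console 0.83 w [604. 183. 104.] px 322.0 85.0
orange_module 0.93 w [ 296. -247.   22.] px 537.0 350.0
orange_module 0.85 w [ 370. -167.   25.] px 511.0 304.0
orange_module 0.69 w [529. 169. 275.] px 324.0 221.0
orange_module 0.5 w [536. 116.  78.] px 366.0 163.0
```

View pics/w3.png

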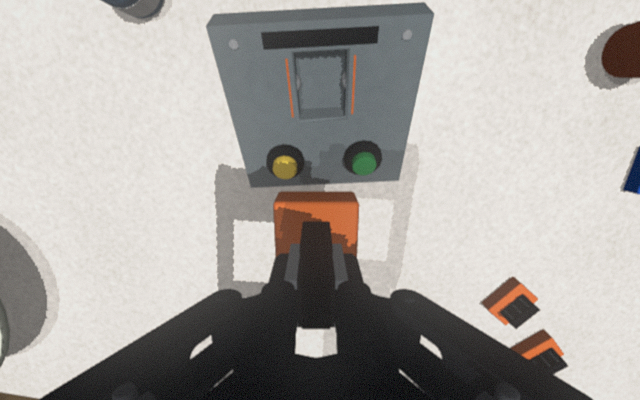

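The wrist picture shows the recess at about (322,85), the yellow key at (284,165), the green key at (362,160) and the held orange module at (316,225). Next I'll tilt the tool to the face's normal for a squarer look.

Request:
drive_tool(deltas=[[0, [0, 0, 0], [0, 0, -3.9]], [0, [0, 5, 0], [0, 10, 0]], [0, [0, 5, 0], [0, 10, 0]], [0, [0, 4, 0], [0, 10, 0]], [0, [-16, 0, 23], [0, 0, 0]], [0, [-16, 0, 23], [0, 0, 0]], [0, [-16, 0, 23], [0, 0, 0]], [0, [0, 0, 0], [0, 0, 0]]])

```text
time_s: 7.95
tcp_pos: [504.7, 151.1, 194.8]
tool_rot: [0.957, 0.14, 0.253, -0.038]
force: [-1.1, -0.3, 0.6]
gripper_width: 0.14
gripper_force: 107.8
```

Request:
drive_tool(deltas=[[0, [0, 0, 0], [0, 0, 0]]])

```text
time_s: 8.07
tcp_pos: [508.2, 151.6, 199.5]
tool_rot: [0.955, 0.14, 0.257, -0.037]
force: [0.6, 0.4, -0.3]
gripper_width: 0.14
gripper_force: 107.8
```

```bash
python3 - <<'E'
from h import *
import pickle
s=sensors.get_state();print(s['tcp_pos'],R.from_quat(s['tool_rot']).as_matrix().round(3).tolist(),s['q'],s['force'],s['gripper_width'])
c=cam('wrist'); find(*c,['socket','yellow_key_top','green_key_top','orange_module']); cv2.imwrite(f'pics/w4.png',c[0]['pixels'])
pickle.dump(({k:c[0][k] for k in('pixels','cx','cy')},c[1],c[2]),open('w4.pkl','wb'))
u=int(input()) if 0 else 0
cv2.imwrite('pics/w4c.png',cv2.resize(c[0]['pixels'][0:300,120:520],None,fx=2,fy=2,interpolation=cv2.INTER_CUBIC))
E
```

```text
[508.20954479 151.63016824 199.48823681] [[0.829, 0.286, 0.481], [0.248, -0.958, 0.143], [0.502, 0.001, -0.865]] [ 0.05616141 -0.16814401  2.08611159  0.17738277  0.71755506  1.23281413] [ 0.55281104  0.40376242 -0.2612375 ] 0.14015499724109182
socket 0.73 w [596. 194.  97.] px 298.0 157.0
yellow_key_top 0.78 w [507. 206.  82.] px 257.0 249.0
green_key_top 0.55 w [540. 117.  77.] px 361.0 243.0
orange_module 0.67 w [524. 152. 208.] px 321.0 230.0
orange_module 0.57 w [600. 194. 100.] px 298.0 152.0
```

View pics/w4c.png

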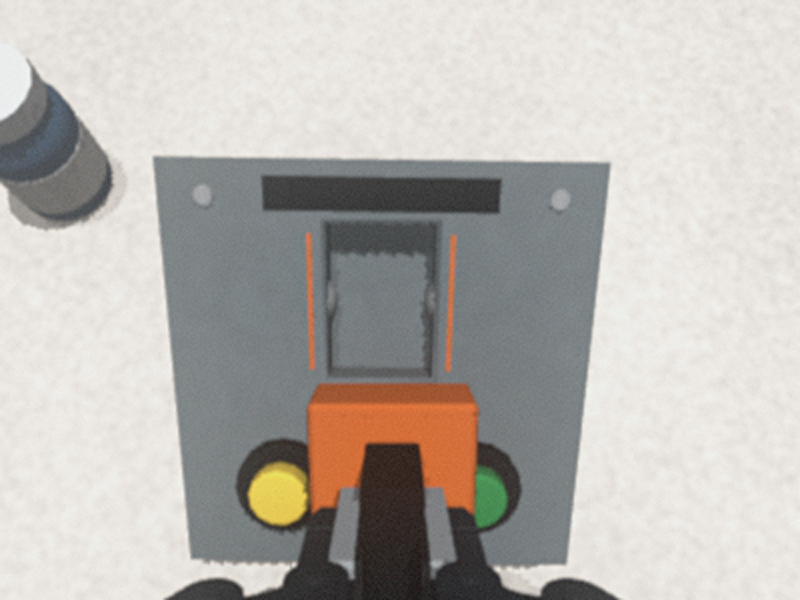

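The picture shows the face corners (crop px) at (154,156), (609,163), (191,558) and (566,564), and the recess mouth at (324..441, 221..377). The yellow key is at (278,495) and the green key is partly hidden by the held module. Now I'll fit the pose.

```bash
cat > fit.py <<'E'
from h import *
import pickle
from scipy.optimize import least_squares
p,T,f=pickle.load(open('w4.pkl','rb'))
cv=lambda L:np.array(L,float)/2+[120,0]
fc=cv([(154,156),(609,163),(191,558),(566,564)]); rc=cv([(324,221),(441,222),(329,377),(434,377)]); yk=cv([(278,494)])
pr=lambda W:np.array([proj(p,T,f,w) for w in W])
def frame(psi): 
    c,s=np.cos(psi),np.sin(psi); a=np.sqrt(3)/2
    return np.array([[a*c,-s,-.5*c],[a*s,c,-.5*s],[.5,0,a]])
def model(v):
    F=frame(v[3]); o=v[:3]
    g=lambda x,y,z:o+F@np.array([x,y,z])
    face=[g(95,95,0),g(95,-95,0),g(-95,95,0),g(-95,-95,0)]
    rec=[g(v[4]+a*v[6],v[5]+b*v[7],0) for a,b in((1,1),(1,-1),(-1,1),(-1,-1))]
    return F,face,rec,g
def res(v,w=.3):
    F,face,rec,g=model(v)
    return np.concatenate([(pr(face)-fc).ravel(),(pr(rec)-rc).ravel(),(pr([g(v[8],v[9],22)])-yk).ravel(),[w*(v[2]-87.5)]])
v0=[590,180,87.5,.3,20,0,35,25,-70,45]
if __name__=='__main__':
    for w in(0,3):
        r=least_squares(res,v0,args=(w,));v=r.x
        print(v.round(2),np.degrees(v[3]).round(2),'res',r.fun.round(1))
    F,_,_,g=model(v); np.save('v.npy',v)
    print('socket mouth',g(v[4],v[5],0).round(1),'yellow',g(v[8],v[9],22).round(1),'green',g(v[8],v[9]-90,22).round(1))
    # module in tool frame: corners
    C=np.linalg.inv(np.array(cams.get_image('wrist')['T_tool_cam']))
    def pj(P): q=C[:3,:3]@np.array(P)+C[:3,3]; return np.array([p['cx']+f*q[0]/q[2],p['cy']+f*q[1]/q[2]])
    ob=cv([(318,384),(468,384),(310,405),(477,405)])
    def rm(m):
        a=m[3];P=[]
        for z in(m[2],m[2]-22):
            for sy in(-22,22): P.append(pj((m[0]+32*np.cos(a)-sy*np.sin(a),m[1]+sy*np.cos(a)+32*np.sin(a),z)))
        return (np.array(P)-ob).ravel()
    r=least_squares(rm,[0,0,27,0]);print('module in tool',r.x.round(3),r.fun.round(1))
E
python3 fit.py
```

```text
[ 5.7189e+02  1.7531e+02  8.6230e+01  2.7000e-01  3.5870e+01 -7.6000e-01
  3.4440e+01  2.4670e+01 -4.7970e+01  4.4960e+01] 15.71 res [-0.2  0.3  0.3 -0.1  0.1 -0.  -0.2 -0.2  0.5 -0.2 -0.4  0.1 -0.6 -0.4
  0.4  0.4  0.  -0.  -0. ]
[ 5.7156e+02  1.7519e+02  8.7350e+01  2.7000e-01  3.5780e+01 -7.5000e-01
  3.4290e+01  2.4570e+01 -4.7670e+01  4.4750e+01] 15.7 res [-0.8 -0.2  0.9 -0.6 -0.2  0.3  0.1  0.2  0.5 -0.2 -0.4  0.1 -0.6 -0.4
  0.4  0.4  0.   0.  -0.4]
socket mouth [601.6 182.8 105.2] yellow [509.1 204.1  82.6] green [533.5 117.5  82.6]
module in tool [-4.231e+00  1.310e+00  3.310e+01  1.000e-03] [ 0.4 -0.4 -0.3 -0.4 -0.2  0.4  0.2  0.4]
```

```bash
cat > go.py <<'E'
from fit import *
import sys
# target TCP in face coords relative to mouth centre (x,y,z) -> deltas in tool axes
def delta(t,at='sock'):
    v=np.load('v.npy');F,_,_,g=model(v); s=sensors.get_state(); Rt=R.from_quat(s['tool_rot']).as_matrix()
    b={'sock':(v[4],v[5]),'y':(v[8],v[9]),'g':(v[8],v[9]-90)}[at]
    w=g(b[0]+t[0],b[1]+t[1],t[2]); Rg=np.c_[F[:,0],-F[:,1],-F[:,2]]
    print(at,'shift',(Rt.T@(w-s['tcp_pos'])).round(1),'turn',np.degrees(R.from_matrix(Rt.T@Rg).as_rotvec()).round(2),
      'now rel',(F.T@(s['tcp_pos']-g(*b,0))).round(1),'F face',(F.T@s['force']).round(1),'t',s['time_s'])
if __name__=='__main__': delta([float(a) for a in sys.argv[1:4]],*(sys.argv[4:]))
E
python3 go.py 3 1.3 50
```

```text
sock shift [41.3 -4.3 80.7] turn [-0.47 -0.1   0.86] now rel [-38.4  -4.3 130.6] F face [ 0.1  0.8 -0.7] t 8.375
```

Request:
drive_tool(deltas=[[0, [20, -2, 20], [-0.4, 0, 0.8]], [0, [21, -2, 25], [0, 0, 0]], [0, [0, 0, 25], [0, 0, 0]], [0, [0, 0, 8], [0, 0, 0]], [0, [0, 0, 0], [0, 0, 0]], [0, [0, 0, 0], [0, 0, 0]]])

```text
time_s: 9.12
tcp_pos: [577.8, 176.5, 151.9]
tool_rot: [0.957, 0.133, 0.257, -0.036]
force: [0.5, 0.4, -1.7]
gripper_width: 0.137
gripper_force: 107.8
```

```bash
python3 go.py 3 1.3 45; python3 - <<'E'
from h import *
import pickle
c=cam('wrist')
pickle.dump(({k:c[0][k] for k in('pixels','cx','cy')},c[1],c[2]),open('w5.pkl','wb'))
cv2.imwrite('pics/w5c.png',cv2.resize(c[0]['pixels'][60:260,190:450],None,fx=3,fy=3,interpolation=cv2.INTER_CUBIC))
E
```

```text
sock shift [ 1.  -0.9  7.7] turn [-0.08 -0.07  0.05] now rel [ 2.   0.3 52.7] F face [-0.3  0.3 -1.7] t 9.125
```

View pics/w5c.png

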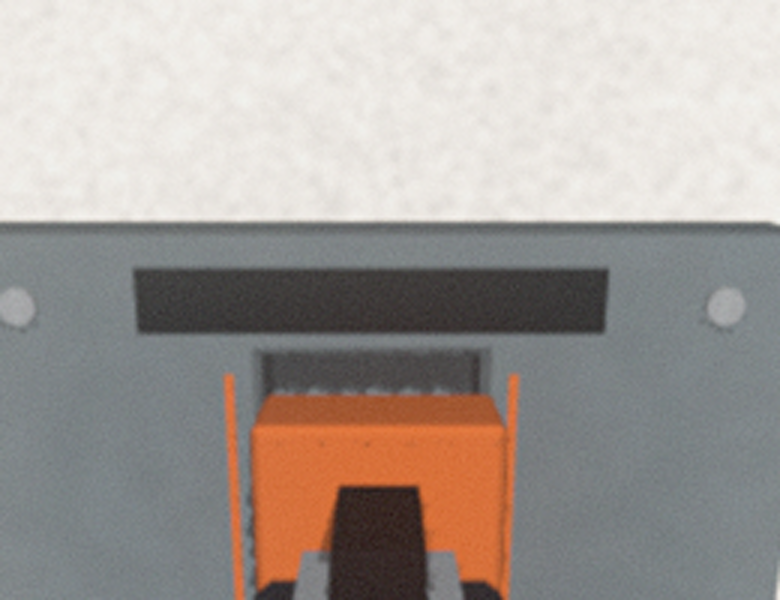

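```bash
python3 - <<'E'
from h import *
p=cams.get_image('wrist');C=np.array(p['T_tool_cam']);f=200/np.tan(np.radians(p['fov_y'])/2)
def at(u,v,z):
    u,v=u/3+190,v/3+60
    d=C[:3,:3]@np.array([(u-p['cx'])/f,(v-p['cy'])/f,1]);return (C[:3,3]+d*(z-C[2,3])/d[2]).round(1)
for z in(50,52.7,55): print('mouth up',z,at(255,350,z),at(491,350,z),'strip',at(229,375,z),at(515,375,z))
for z in(27,30,33): print('bottom',z,at(270,396,z),at(494,396,z))
for z in(5,8,11): print('top',z,at(253,427,z),at(504,427,z))
for z in(-25,-20,-17): print('ribtop',z,at(340,487,z),at(418,487,z))
E
```

```text
mouth up 50 [ 33.  -25.2  50. ] [33.  25.2 50. ] strip [ 27.5 -31.   50. ] [27.5 30.5 50. ]
mouth up 52.7 [ 32.4 -25.5  52.7] [32.3 25.5 52.7] strip [ 26.9 -31.4  52.7] [26.8 30.9 52.7]
mouth up 55 [ 31.9 -25.8  55. ] [31.8 25.8 55. ] strip [ 26.3 -31.8  55. ] [26.2 31.3 55. ]
bottom 27 [ 29.3 -19.6  27. ] [29.2 23.1 27. ]
bottom 30 [ 28.4 -20.   30. ] [28.4 23.5 30. ]
bottom 33 [ 27.6 -20.3  33. ] [27.5 23.9 33. ]
top 5 [ 30. -20.   5.] [30.  22.1  5. ]
top 8 [ 29.1 -20.4   8. ] [29.  22.5  8. ]
top 11 [ 28.1 -20.8  11. ] [28.1 23.  11. ]
ribtop -25 [ 30.9  -4.3 -25. ] [ 30.9   6.4 -25. ]
ribtop -20 [ 29.   -4.5 -20. ] [ 28.9   6.6 -20. ]
ribtop -17 [ 27.8  -4.6 -17. ] [ 27.8   6.8 -17. ]
```

Relative to the recess the module needs about +1.5 mm in x and -1.6 mm in y, with the face about 21 mm below its underside. I'll approach on that line.

Request:
drive_tool(deltas=[[0, [1.5, -1.6, 6], [0, 0, 0]], [0, [0, 0, 8], [0, 0, 0]], [0, [0, 0, 5], [0, 0, 0]], [0, [0, 0, 5], [0, 0, 0]], [0, [0, 0, 0], [0, 0, 0]]])

```text
time_s: 9.85
tcp_pos: [589.8, 181.7, 130.1]
tool_rot: [0.957, 0.133, 0.256, -0.036]
force: [0.4, -0.6, -1.2]
gripper_width: 0.138
gripper_force: 107.8
```

```bash
python3 go.py 3 1.3 9
```

```text
sock shift [ 0.7  0.8 18.4] turn [-0.1   0.07  0.04] now rel [ 2.3  2.1 27.4] F face [-0.4 -0.6 -1.2] t 9.85
```

Request:
drive_tool(deltas=[[0, [0.5, 0, 3], [0, 0, 0]], [0, [0, 0, 3], [0, 0, 0]], [0, [0, 0, 0], [0, 0, 0]]])

```text
time_s: 10.22
tcp_pos: [593.2, 182.6, 125.6]
tool_rot: [0.957, 0.133, 0.256, -0.036]
force: [0.2, 0.3, -1.7]
gripper_width: 0.14
gripper_force: 107.8
```

```bash
python3 go.py 3 1.3 9
```

```text
sock shift [-0.1  0.8 12.7] turn [-0.09  0.03  0.04] now rel [ 3.2  2.1 21.7] F face [-0.6  0.2 -1.6] t 10.225
```

Request:
drive_tool(deltas=[[0, [0, 0, 3], [0, 0, 0]], [0, [0, 0, 3], [0, 0, 0]], [0, [0, 0, 3], [0, 0, 0]], [0, [0, 0, 0], [0, 0, 0]]])

```text
time_s: 10.72
tcp_pos: [597.5, 183.9, 117.8]
tool_rot: [0.957, 0.133, 0.256, -0.036]
force: [-0.3, 0.6, -1.5]
gripper_width: 0.141
gripper_force: 107.6
```

```bash
python3 go.py 3 1.3 9
```

```text
sock shift [-0.1  0.8  3.7] turn [-0.09  0.03  0.04] now rel [ 3.1  2.1 12.7] F face [-0.9  0.7 -1.2] t 10.725
```

Request:
drive_tool(deltas=[[0, [0, 0, 2], [0, 0, 0]], [0, [0, 0, 2], [0, 0, 0]], [0, [0, 0, 0], [0, 0, 0]]])

```text
time_s: 11.1
tcp_pos: [599.4, 184.4, 114.4]
tool_rot: [0.957, 0.133, 0.256, -0.036]
force: [-1.7, -1.3, -2.4]
gripper_width: 0.14
gripper_force: 108.0
```

```bash
python3 go.py 3 1.3 9; python3 - <<'E'
from h import *
c=cam('wrist')
cv2.imwrite('pics/w6c.png',cv2.resize(c[0]['pixels'][80:280,190:450],None,fx=3,fy=3,interpolation=cv2.INTER_CUBIC))
E
```

```text
sock shift [-0.1  0.8 -0.2] turn [-0.09  0.03  0.04] now rel [3.1 2.1 8.8] F face [-2.9 -0.8 -1.1] t 11.1
```

View pics/w6c.png

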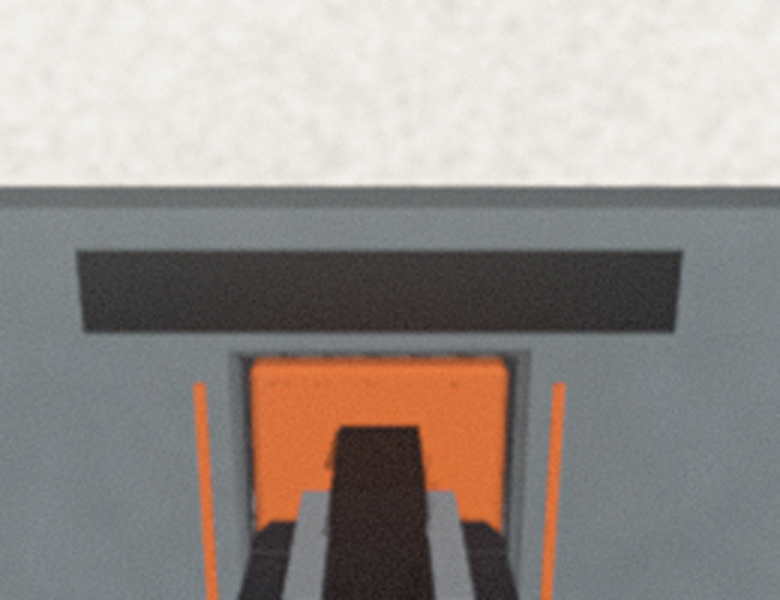

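The module is centred in the mouth (edges at 250..508 within 232..530). I'll keep pushing.

Request:
drive_tool(deltas=[[0, [-0.4, 0, 1.5], [0, 0, 0]], [0, [0, 0, 1.5], [0, 0, 0]], [0, [0, 0, 0], [0, 0, 0]]])

```text
time_s: 11.52
tcp_pos: [600.8, 184.8, 111.9]
tool_rot: [0.957, 0.133, 0.256, -0.036]
force: [-2.6, -0.3, -0.2]
gripper_width: 0.141
gripper_force: 108.2
```

```bash
python3 go.py 3 1.3 9
```

```text
sock shift [-0.1  0.8 -3.1] turn [-0.09 -0.01  0.04] now rel [3.1 2.1 5.9] F face [-2.3  0.4  1.1] t 11.525
```

Request:
drive_tool(deltas=[[0, [0, 0, 1], [0, 0, 0]], [0, [0, 0, 1], [0, 0, 0]], [0, [0, 0, 0], [0, 0, 0]]])

```text
time_s: 11.9
tcp_pos: [601.1, 184.9, 111.3]
tool_rot: [0.957, 0.133, 0.256, -0.036]
force: [-14.4, -5.0, 12.8]
gripper_width: 0.137
gripper_force: 110.9
```

```bash
python3 go.py 3 1.3 9
```

```text
sock shift [-0.1  0.8 -3.8] turn [-0.09  0.03  0.08] now rel [3.1 2.1 5.2] F face [-6.8 -0.9 18.7] t 11.9
```

Request:
drive_tool(deltas=[[0, [-0.5, 0, 1], [0, 0, 0]], [0, [0, 0, 0.5], [0, 0, 0]], [0, [0, 0, 0], [0, 0, 0]]])

```text
time_s: 12.28
tcp_pos: [601.2, 184.9, 111.2]
tool_rot: [0.957, 0.133, 0.256, -0.036]
force: [-26.1, -9.8, 26.1]
gripper_width: 0.137
gripper_force: 113.5
```

```bash
python3 go.py 3 1.3 9;python3 - <<'E'
from h import *
c=cam('wrist')
cv2.imwrite('pics/w7c.png',cv2.resize(c[0]['pixels'][100:250,220:420],None,fx=4,fy=4,interpolation=cv2.INTER_CUBIC))
E
```

```text
sock shift [-0.1  0.7 -3.9] turn [-0.09  0.01  0.11] now rel [3.1 2.  5.1] F face [-11.   -2.3  36.5] t 12.275
```

View pics/w7c.png

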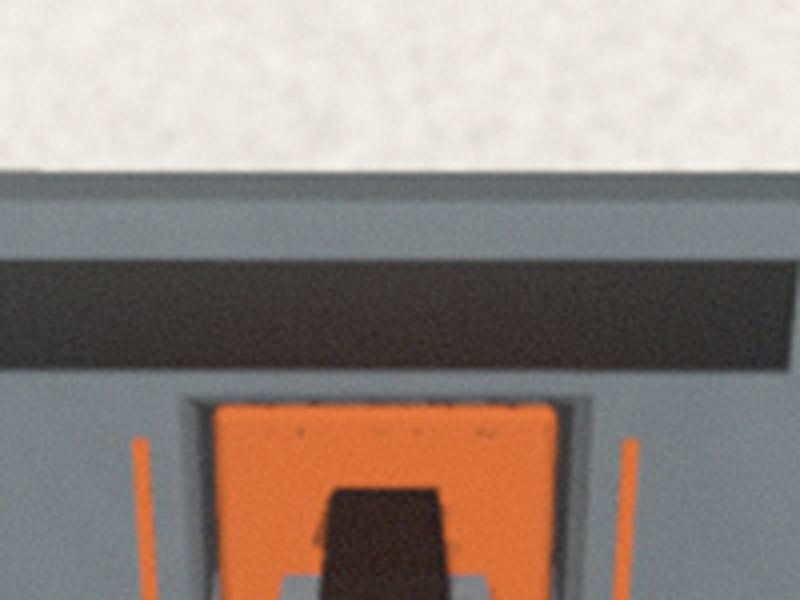

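The module bottomed rigidly at 36 N. The body scale (341 px for 44 mm) matches the mouth scale (406 px for 52 mm), so it is flush. I'll relax, release and retract.

Request:
drive_tool(deltas=[[0, [0.5, 0, -3], [0, 0, 0]], [28, [0, 0, 0], [0, 0, 0]], [34, [0, 0, 0], [0, 0, 0]], [34, [0, 0, 0], [0, 0, 0]], [34, [0, 0, -25], [0, 0, 0]], [34, [0, 0, -35], [0, 0, 0]], [0, [0, 0, -20], [0, 0, 0]], [0, [0, 0, 0], [0, 0, 0]]], grip_force=40)

```text
time_s: 13.32
tcp_pos: [563.6, 174.0, 183.0]
tool_rot: [0.956, 0.133, 0.258, -0.036]
force: [-0.8, -0.2, -1.0]
gripper_width: 0.001
gripper_force: 0.0
```

```bash
python3 go.py 0 1 20; python3 go.py 0 1 50 y; python3 - <<'E'
from h import *
import pickle
c=cam('wrist'); find(*c,['orange_module','yellow_key_top','green_key_top'])
pickle.dump(({k:c[0][k] for k in('pixels','cx','cy')},c[1],c[2]),open('w8.pkl','wb'))
cv2.imwrite('pics/w8c.png',cv2.resize(c[0]['pixels'][60:320,180:460],None,fx=2.3,fy=2.3,interpolation=cv2.INTER_CUBIC))
E
```

```text
sock shift [-5.5  0.8 66.8] turn [-0.05 -0.25  0.06] now rel [ 5.2  1.8 86.8] F face [-1.2  0.  -0.4] t 13.325
y shift [-88.7 -44.8  36.5] turn [-0.05 -0.25  0.06] now rel [ 88.6 -43.7  86.8] F face [-1.2  0.  -0.4] t 13.325
orange_module 0.69 w [605. 182. 118.] px 320.0 207.0
```

View pics/w8c.png

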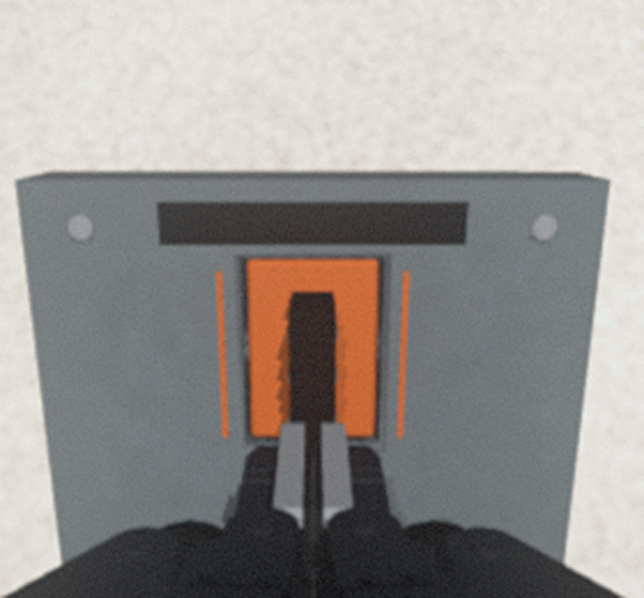

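The picture shows the module seated flush and square in the recess (crop 247..380, 258..437). On to the yellow key with closed fingers.

Request:
drive_tool(deltas=[[0, [-44, -22.5, 0], [0, 0, 0]], [0, [-44, -22.5, 0], [0, 0, 0]], [0, [0, 0, 25], [0, 0, 0]], [0, [0, 0, 23], [0, 0, 0]], [0, [0, 0, 8], [0, 0, 0]], [0, [0, 0, 0], [0, 0, 0]], [0, [0, 0, 0], [0, 0, 0]]])

```text
time_s: 14.4
tcp_pos: [504.1, 204.1, 88.8]
tool_rot: [0.957, 0.132, 0.257, -0.036]
force: [0.1, 0.5, 0.5]
gripper_width: -0.001
gripper_force: 0.0
```

```bash
python3 go.py 0.5 1.5 24 y; python3 -c "from h import *;print(sensors.get_state()['q'])"
```

```text
y shift [ 1.6 -0.1  5.8] turn [-0.08 -0.04  0.04] now rel [-1.1  1.4 29.8] F face [0.5 0.5 0.3] t 14.4
[0.20410355 0.07270814 2.13895663 0.09194723 0.40839548 1.42503043]
```

Request:
drive_tool(deltas=[[0, [1.5, 0, 4], [0, 0, 0]], [0, [0, 0, 3], [0, 0, 0]], [0, [0, 0, 2], [0, 0, 0]], [0, [0, 0, 2], [0, 0, 0]], [0, [0, 0, 0], [0, 0, 0]]])

```text
time_s: 15.02
tcp_pos: [510.8, 206.1, 79.9]
tool_rot: [0.957, 0.133, 0.257, -0.036]
force: [-0.9, -0.7, 3.2]
gripper_width: -0.003
gripper_force: 1.3
```

```bash
python3 go.py 0.5 1.5 16 y
```

```text
y shift [-0.  -0.1  2.6] turn [-0.08 -0.05  0.05] now rel [ 0.5  1.4 18.6] F face [ 0.7 -0.4  3.3] t 15.025
```

In contact and part-way down. I'll press to the stop.

Request:
drive_tool(deltas=[[0, [0, 0, 1.5], [0, 0, 0]], [0, [0, 0, 1.5], [0, 0, 0]], [0, [0, 0, 1], [0, 0, 0]], [0, [0, 0, 0], [0, 0, 0]]])

```text
time_s: 15.52
tcp_pos: [512.2, 206.5, 77.4]
tool_rot: [0.957, 0.133, 0.257, -0.036]
force: [-14.0, -5.6, 20.2]
gripper_width: 0.002
gripper_force: 12.4
```

```bash
python3 go.py 0.5 1.5 16 y
```

```text
y shift [-0.1 -0.  -0.3] turn [-0.09 -0.04  0.09] now rel [ 0.6  1.5 15.7] F face [-2.9 -1.6 25. ] t 15.525
```

The yellow key is at its stop (25 N, 15.7 mm above the face). I'll let it up and go to green.

Request:
drive_tool(deltas=[[0, [0, 0, -10], [0, 0, 0]], [0, [0, 0, -30], [0, 0, 0]], [0, [0, 45, 0], [0, 0, 0]], [0, [0, 45, 0], [0, 0, 0]], [0, [0, 0, 0], [0, 0, 0]], [0, [0, 0, 20], [0, 0, 0]], [0, [0, 0, 6], [0, 0, 0]], [0, [0, 0, 0], [0, 0, 0]]])

```text
time_s: 16.52
tcp_pos: [529.0, 118.8, 87.1]
tool_rot: [0.957, 0.133, 0.255, -0.036]
force: [-0.2, 0.6, 1.0]
gripper_width: -0.004
gripper_force: 0.0
```

```bash
python3 go.py 0.5 1.5 19 g
```

```text
g shift [1.7 1.1 8.9] turn [-0.17  0.14  0.08] now rel [-1.2  2.6 27.9] F face [0.4 0.7 0.9] t 16.525
```

Request:
drive_tool(deltas=[[0, [1.5, 1, 4], [0, 0, 0]], [0, [0, 0, 3], [0, 0, 0]], [0, [0, 0, 2], [0, 0, 0]], [0, [0, 0, 1.5], [0, 0, 0]], [0, [0, 0, 1], [0, 0, 0]], [0, [0, 0, 0], [0, 0, 0]]])

```text
time_s: 17.27
tcp_pos: [537.5, 119.1, 79.4]
tool_rot: [0.957, 0.133, 0.257, -0.036]
force: [-1.0, 1.8, 3.1]
gripper_width: -0.002
gripper_force: 1.7
```

```bash
python3 go.py 0.5 1.5 16 g
```

```text
g shift [-1.7 -1.   1.1] turn [-0.09 -0.06  0.05] now rel [ 2.2  0.5 17.1] F face [1.1 2.  2.9] t 17.275
```

Request:
drive_tool(deltas=[[0, [0, 0, 1.5], [0, 0, 0]], [0, [0, 0, 1], [0, 0, 0]], [0, [0, 0, 0.3], [0, 0, 0]], [0, [0, 0, 0], [0, 0, 0]]])

```text
time_s: 17.77
tcp_pos: [538.3, 119.4, 78.1]
tool_rot: [0.957, 0.133, 0.257, -0.036]
force: [-16.6, -3.0, 25.3]
gripper_width: 0.002
gripper_force: 15.0
```

```bash
python3 go.py 0.5 1.5 16 g
```

```text
g shift [-1.8 -1.  -0.4] turn [-0.1  -0.06  0.11] now rel [ 2.3  0.5 15.6] F face [-1.9  1.6 30.3] t 17.775
```

The green key is at its stop too (30 N, 15.6 mm). I'll retract and check.

Request:
drive_tool(deltas=[[0, [0, 0, -10], [0, 0, 0]], [0, [0, 0, -30], [0, 0, 0]], [0, [0, 0, -50], [0, 0, 0]], [0, [-30, 0, -50], [0, 0, 0]], [0, [-30, 0, -20], [0, 0, 0]], [0, [0, 0, 0], [0, 0, 0]], [0, [0, 0, 0], [0, 0, 0]]])

```text
time_s: 18.65
tcp_pos: [411.7, 83.1, 184.9]
tool_rot: [0.957, 0.132, 0.256, -0.036]
force: [-0.1, -0.0, 0.3]
gripper_width: -0.002
gripper_force: 0.0
```

```bash
python3 - <<'E'
from h import *
s=sensors.get_state();print(s['tcp_pos'],s['force'],s['time_s'])
c=cam('wrist'); find(*c,['orange_module','yellow_key_top','green_key_top'])
c=cam('top'); find(*c,['blue_module','cup','jar'])
E
```

```text
[411.710471    83.06567192 184.93305496] [-0.13780665 -0.01414512  0.321245  ] 18.65
orange_module 0.83 w [ 379. -174.   23.] px 565.0 374.0
orange_module 0.81 w [595. 175. 108.] px 272.0 37.0
yellow_key_top 0.89 w [507. 206.  78.] px 217.0 130.0
green_key_top 0.59 w [537. 124.  79.] px 309.0 123.0
blue_module 0.61 w [ 598. -269.   21.] px 441.0 175.0
cup 0.96 w [ 741. -174.   48.] px 407.0 122.0
jar 0.93 w [651. 411.  80.] px 191.0 145.0
```

```bash
python3 -c "from h import *;print(job.job_done())"
```

```text
the job is handed in; nothing more can be done
None
```

The orange module is pressed home, flush with the face; the yellow key and then the green were each pressed to the stop and let up; the blue module, cup and jar were not disturbed; the job was handed in at about 19 s, and the hand-in call returned no verdict.

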